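# Find the tired leaf spring and weight it

## Robot

A 7-joint arm with a two-finger parallel gripper is mounted at the origin on a cart in front of the work surface, level with it; the furniture and walls round the work are solid. World frame = base frame: x ahead of the robot, y to its left, z up, the work surface at z = 0. Lengths are in m, angles in rad, forces in N, time in s.
With the tool pointing down it reaches from about 0.425 to 0.875 m from the base axis. Payload 4.7 kg.
Tool frame: the origin (TCP) lies midway between the tips of the shut fingers; the grasp point (between the pads) lies 19 mm behind it; z points along the fingers, y is the line along which they close (so a half turn about z gives the same grasp; the last joint's range is limited). The gripper opens to 85 mm and grips with 20 to 120 N. Pads are 22 mm wide; open, the fingers measure 114 mm over their backs; the gripper's body (76 mm by 85 mm) begins 54 mm behind the grasp point. The pads swing forward as they close: fully open they stand 13 mm farther back than shut.
Start: joints at [1.115, 0.321, -0.07, 1.45, 0.023, 1.371, -0.057], TCP at [0.294, -0.58, 0.231] pointing down, gripper open.
Joint ranges: [-2.86, 2.86], [-0.3, 2.09], [-1.38, 1.24], [0.06, 2.45], [-1.56, 4.7], [0.09, 2.05], [-2.69, 2.69]. Speed limits (rad/s): [2.57, 2.57, 3.14, 3.14, 3.14, 3.14, 3.14].

## Interface

Orientations are given as a unit quaternion [w, x, y, z].
In Python, from rig import bot gives the robot as it stands.
- The arm moves only by the tool jog_arm, never from a script. Its argument "commands" is a list of rows, each a list of 4 numbers: the shift along the tool's x, y, z in mm, then the turn about the tool's z in degrees. A call has 1 to 12 rows; each row is the pose to reach, as a shift and turn from the pose commanded when the call began, along the tool's axes at that moment; what a row does not reach only later rows make up. A row lasts 1/12 s, in which the tool goes at most 41.7 mm and 7.16 degrees, less where a joint would pass 70% of its speed; a pose out of reach is approached as far as the arm can. A call with a gripper value outside its range is refused whole. "claw" is the gripper command: -1 is shut, 1 is fully open, values between are in proportion, set as the call begins (left out, the last holds). The fingers move at their own pace and stop on an object; the grip force is fixed at half the most. Time passes only in rows, so rows that repeat a pose let the fingers close. It gives the time, the measured TCP pose, the force, the opening and the grip force at its end, in the units of the state.
- bot.get_obs(): the state, without advancing time (a new reading comes with each control period).
- bot.get_image(name): name is "side" or "top" or "wrist"; returns a dict with "img" (420x560x3 uint8, red, green, blue), "mtx" (3x3 intrinsics, pixels), "dist" ([k1, k2, p1, p2, k3] as OpenCV has them; the pictures are not rectified), "position" and "attitude" of the camera in the world; the wrist camera has in their place "T_tool_cam" (4x4, takes a point from camera to tool coordinates, whose origin is the TCP and whose axes are the flange's). Camera axes: x right, y up, looking along -z (the intrinsics and any distortion apply to the point x, -y, -z); pixel columns grow to the right and rows downward; lengths in m; the calibration is good to about 2 mm. A picture is of the moment at which its call begins: read the wrist's pose just before it. There is no depth.
- bot.finish_job(): hands the job in; it is judged then, once.
The state is a dict: "time_s": time; "joint_pos": joint angles; "qvel": joint speeds; "joint_efforts": joint torques, N m; "tool_pos": TCP position; "orientation": TCP orientation; "contact_force": force on the tool from outside, world axes, zero at the start; "torque": the same for the moment, N m; "grip_width": finger opening in m; "grasp_force": force on a finger pad.
Only numpy, scipy, OpenCV 4.12 (cv2) and the standard library are available. Lean on these libraries where they do the work, as an engineer would, in place of code of your own. Each camera call takes 0.05 s, during which the arm holds its last target. There are 200 camera calls.

## Task

With closed fingertips press each of the three leaf springs on its red mid-span band, left one first, then the middle, then the right, holding about 10 N for half a second (never beyond 25 N), and note which one sags more than twice as far as the others. Then take the saddle weight from its rack, set it down upright on the bare table, take it again by its other two faces and lower it gently astride the tired leaf, centred on the red band. Leave the jar, the cup and the tape alone.

Things in the scene. Friction and masses are not known exactly. Their poses are not given: they have to be found in the camera images.
- leaf_1_mid (a point): Point to press on one of three like steel leaf springs: centre of its red band, on the upper face, half-way along, 70 mm from the clamp. Axes: x along the leaf to its clamp (away from the robot), y across, z up; they tilt with it. Leaf 140 x 26 x 3 mm, free end towards the robot, upper face 60 mm above the board's top. Stations are interchanged: the number says nothing of left or right.
- leaf_1 (a joint): Angle (rad) by which this leaf bends down about its clamp: 0 at rest, stop at 0.34; the band sinks 70 mm x angle. Pressed on the band with 10 N a firm leaf sinks 5 to 6 mm (about 0.08), the tired one about 14 mm (0.2), in proportion to the force, and springs back. Just one of the three leaves is tired.
- station_1: Fixed steel station of leaf_1; origin at the centre of its underside, axes as the board's. At either side of the band an upright green guide cheek, 50 mm long along the leaf, its inner face 38 mm from the leaf's middle line, rises 38 mm above the leaf. The rear clamp, 44 mm wide and 36 mm long, rises 13 mm above the leaf.
- leaf_2_mid (a point): Point to press on one of three like steel leaf springs: centre of its red band, on the upper face, half-way along, 70 mm from the clamp. Axes: x along the leaf to its clamp (away from the robot), y across, z up; they tilt with it. Leaf 140 x 26 x 3 mm, free end towards the robot, upper face 60 mm above the board's top. Stations are interchanged: the number says nothing of left or right.
- leaf_2 (a joint): Angle (rad) by which this leaf bends down about its clamp: 0 at rest, stop at 0.34; the band sinks 70 mm x angle. Pressed on the band with 10 N a firm leaf sinks 5 to 6 mm (about 0.08), the tired one about 14 mm (0.2), in proportion to the force, and springs back. Just one of the three leaves is tired.
- station_2: Fixed steel station of leaf_2; origin at the centre of its underside, axes as the board's. At either side of the band an upright green guide cheek, 50 mm long along the leaf, its inner face 38 mm from the leaf's middle line, rises 38 mm above the leaf. The rear clamp, 44 mm wide and 36 mm long, rises 13 mm above the leaf.
- leaf_3_mid (a point): Point to press on one of three like steel leaf springs: centre of its red band, on the upper face, half-way along, 70 mm from the clamp. Axes: x along the leaf to its clamp (away from the robot), y across, z up; they tilt with it. Leaf 140 x 26 x 3 mm, free end towards the robot, upper face 60 mm above the board's top. Stations are interchanged: the number says nothing of left or right.
- leaf_3 (a joint): Angle (rad) by which this leaf bends down about its clamp: 0 at rest, stop at 0.34; the band sinks 70 mm x angle. Pressed on the band with 10 N a firm leaf sinks 5 to 6 mm (about 0.08), the tired one about 14 mm (0.2), in proportion to the force, and springs back. Just one of the three leaves is tired.
- station_3: Fixed steel station of leaf_3; origin at the centre of its underside, axes as the board's. At either side of the band an upright green guide cheek, 50 mm long along the leaf, its inner face 38 mm from the leaf's middle line, rises 38 mm above the leaf. The rear clamp, 44 mm wide and 36 mm long, rises 13 mm above the leaf.
- board: Fixed plywood board 230 x 330 x 16 mm that carries the three stations side by side, 105 mm apart (left +y, middle 0, right -y in its own frame); origin at the centre of its underside; x along the leaves (away from the robot), y to the left; all leaves run along its x.
- rack: Fixed dark wooden storage rack, 72 x 64 x 70 mm, origin at the centre of its underside. Floor 14 mm thick, 62 mm along y; two 8 mm walls, 70 mm high, stand 56 mm apart across its x axis and cover the weight's x faces; its y sides are open. The weight starts in it, on the floor, axes as the rack's: only its y faces can be gripped there. Bare table lies between rack and board.
- weight_center (a point): Centre (27 mm above the feet) of the saddle weight: stoneware block, blue above, terracotta below, 48 mm along x, 60 mm along y, 54 mm high, 0.45 to 0.55 kg. A groove along x, 34 mm wide, 12 mm deep, in its underside lets it sit astride a leaf, centre 15 mm above the leaf face. Between the cheeks only its x faces can be gripped; the leaf passes under them, so fingertips must stay above it.
- jar: Loose white glaze jar with a red lid, 52 x 52 x 68 mm, origin under its centre; a bystander.
- cup: Loose white cup with dark dots, 74 x 74 x 116 mm, origin under its centre; a bystander.
- tape: Loose roll of masking tape lying flat, 102 x 102 x 24 mm, origin under its centre; a bystander.
Things that resemble listed ones, but are neither listed nor needed, are in the scene too. Leave any purple look-alike of the part that bears weight_center alone.

How it is judged:
On the way, in this order (a step that is already met when the one before it is completed fails the run):
1. the left leaf is pressed on its band (within 22 mm) by the fingers with 7 to 15 N for 0.3 s (((y of leaf_1_mid in the frame of board between 0.05 and 0.2 m and contact force between leaf_1 and the fingers between 7 and 15 N and x of the grasp point in the frame of leaf_1_mid between -0.022 and 0.022 m) or (y of leaf_2_mid in the frame of board between 0.05 and 0.2 m and contact force between leaf_2 and the fingers between 7 and 15 N and x of the grasp point in the frame of leaf_2_mid between -0.022 and 0.022 m) or (y of leaf_3_mid in the frame of board between 0.05 and 0.2 m and contact force between leaf_3 and the fingers between 7 and 15 N and x of the grasp point in the frame of leaf_3_mid between -0.022 and 0.022 m))), for 0.3 s.
2. then the middle leaf likewise (((y of leaf_1_mid in the frame of board between -0.05 and 0.05 m and contact force between leaf_1 and the fingers between 7 and 15 N and x of the grasp point in the frame of leaf_1_mid between -0.022 and 0.022 m) or (y of leaf_2_mid in the frame of board between -0.05 and 0.05 m and contact force between leaf_2 and the fingers between 7 and 15 N and x of the grasp point in the frame of leaf_2_mid between -0.022 and 0.022 m) or (y of leaf_3_mid in the frame of board between -0.05 and 0.05 m and contact force between leaf_3 and the fingers between 7 and 15 N and x of the grasp point in the frame of leaf_3_mid between -0.022 and 0.022 m))), for 0.3 s.
3. then the right leaf likewise (((y of leaf_1_mid in the frame of board between -0.2 and -0.05 m and contact force between leaf_1 and the fingers between 7 and 15 N and x of the grasp point in the frame of leaf_1_mid between -0.022 and 0.022 m) or (y of leaf_2_mid in the frame of board between -0.2 and -0.05 m and contact force between leaf_2 and the fingers between 7 and 15 N and x of the grasp point in the frame of leaf_2_mid between -0.022 and 0.022 m) or (y of leaf_3_mid in the frame of board between -0.2 and -0.05 m and contact force between leaf_3 and the fingers between 7 and 15 N and x of the grasp point in the frame of leaf_3_mid between -0.022 and 0.022 m))), for 0.3 s.
4. the weight stands upright on the bare table, let go (height (world z) of weight_center below 0.033 m and angle between weight_center's own z axis and vertical below 0.1 rad and contact force between weight and the fingers below 0.1 N and linear speed of weight below 0.02 m/s), for 0.1 s.
At the end, for the whole second after the job is handed in: The weight stands still and let go astride the tired leaf, its centre within 11 mm of the red band along the leaf and 8 mm across it, groove down on the leaf (centre no more than 17 mm above the leaf's face), the leaf sagging more than 0.052 rad (3.6 mm at the band), as only the tired one does (((value of joint leaf_1 above 0.052 rad and contact force between weight and leaf_1 above 2 N and x of weight_center in the frame of leaf_1_mid between -0.011 and 0.011 m and y of weight_center in the frame of leaf_1_mid between -0.008 and 0.008 m and z of weight_center in the frame of leaf_1_mid below 0.017 m) or (value of joint leaf_2 above 0.052 rad and contact force between weight and leaf_2 above 2 N and x of weight_center in the frame of leaf_2_mid between -0.011 and 0.011 m and y of weight_center in the frame of leaf_2_mid between -0.008 and 0.008 m and z of weight_center in the frame of leaf_2_mid below 0.017 m) or (value of joint leaf_3 above 0.052 rad and contact force between weight and leaf_3 above 2 N and x of weight_center in the frame of leaf_3_mid between -0.011 and 0.011 m and y of weight_center in the frame of leaf_3_mid between -0.008 and 0.008 m and z of weight_center in the frame of leaf_3_mid below 0.017 m)) and linear speed of weight below 0.02 m/s and contact force between weight and the fingers below 0.1 N); the robot touches nothing.
It fails at once if a leaf is loaded with more than 25 N (contact force between any of leaf_1, leaf_2, leaf_3 and anything else above 25 N).
It fails at once if the weight is tipped over (more than 0.7 rad) (angle between weight_center's own z axis and vertical above 0.7 rad).
It fails at once if the jar, cup or tape is moved by more than 20 mm (distance of any of jar, cup, tape from where it was at the start of the episode above 0.02 m).
It also fails if it takes over 72 s, if anything falls off the work surface, if the arm or the gripper's body presses on something with over 40 N, if the wrist force passes 120 N, or if a joint passes its speed limit or range.

## Working session

There is one attempt and no reset: what is moved stays moved. The work goes in short steps, Python scripts to look and compute and a tool call to move; the robot and the scene stay as the last step left them, time stands still between calls to the robot, and variables do not carry over. Pictures are saved under pics/ and viewed, at most 10 in all, crops included, and the job is handed in when it is done.

Besides the shell and the picture viewer there is one more tool, called after "Call:" by a JSON object that holds its "method" and its "body". jog_arm: Moves the arm, as the interface text tells. Its arguments: {"type":"object","properties":{"commands":{"type":"array"},"claw":{"type":"number"}},"required":["commands"]}

```bash
mkdir -p pics; cat > h.py <<'E'
import numpy as np, cv2
from scipy.spatial.transform import Rotation as R
from rig import bot
def quat(q): return R.from_quat([q[1],q[2],q[3],q[0]])
def cam(name):
    o=bot.get_obs(); d=bot.get_image(name)
    if name=="wrist":
        T=np.eye(4);T[:3,:3]=quat(o["orientation"]).as_matrix();T[:3,3]=o["tool_pos"]
        d["T"]=T@np.array(d["T_tool_cam"])
    else:
        a=np.array(d["attitude"],float);T=np.eye(4)
        T[:3,:3]=a if a.shape==(3,3) else quat(a).as_matrix();T[:3,3]=d["position"];d["T"]=T
    return d
def pix2z(d,uv,z):
    p=cv2.undistortPoints(np.array(uv,float).reshape(-1,1,2),np.array(d["mtx"]),np.array(d["dist"],float)).reshape(-1,2)
    r=np.c_[p[:,0],-p[:,1],-np.ones(len(p))]@d["T"][:3,:3].T
    c=d["T"][:3,3]; zz=np.broadcast_to(z,len(p))
    return c+r*((zz-c[2])/r[:,2])[:,None]
def proj(d,P):
    q=(np.atleast_2d(P)-d["T"][:3,3])@d["T"][:3,:3]*[1,-1,-1]
    return cv2.projectPoints(q,np.zeros(3),np.zeros(3),np.array(d["mtx"]),np.array(d["dist"],float))[0].reshape(-1,2)
def save(d,n,f=1.4): cv2.imwrite("pics/"+n+".png",cv2.resize(d["img"][:,:,::-1],None,fx=f,fy=f,interpolation=cv2.INTER_CUBIC))
E
python3 - <<'E'
from h import *
o=bot.get_obs(); print({k:np.round(v,3) for k,v in o.items()})
for n in("top","side"):
    d=cam(n);save(d,n+"0",1.4);print(n,d["T"].round(3).tolist(),d["mtx"],d["dist"],d["attitude"])
E
```

```text
{'time_s': np.float64(0.0), 'joint_pos': array([ 1.115,  0.322, -0.07 ,  1.452,  0.023,  1.371, -0.057]), 'qvel': array([-0.001, -0.001,  0.   ,  0.   ,  0.   ,  0.   , -0.002]), 'joint_efforts': array([ 0.0000e+00, -4.9358e+01, -3.8200e-01, -3.1433e+01,  1.3000e-02,
        1.2000e-02,  0.0000e+00]), 'tool_pos': array([ 0.294, -0.579,  0.23 ]), 'orientation': array([-0.001,  0.973,  0.233, -0.   ]), 'contact_force': array([-0.263, -1.021,  0.447]), 'torque': array([-0.031,  0.014, -0.041]), 'grasp_force': np.float64(0.0), 'grip_width': np.float64(0.085)}
top [[0.006, 0.993, -0.119, 0.419], [-1.0, 0.009, 0.02, 0.008], [0.021, 0.119, 0.993, 1.061], [0.0, 0.0, 0.0, 1.0]] [[380.48009531   0.         281.04326727]
 [  0.         380.48009531 208.40406345]
 [  0.           0.           1.        ]] [-0.04024657  0.          0.          0.          0.        ] [ 0.70854391  0.03485452 -0.04935083 -0.70307552]
side [[0.979, 0.084, -0.184, 0.253], [-0.201, 0.501, -0.842, -1.393], [0.022, 0.862, 0.507, 0.916], [0.0, 0.0, 0.0, 1.0]] [[510.51425996   0.         272.56372805]
 [  0.         510.51425996 209.45063637]
 [  0.           0.           1.        ]] [0.05792542 0.         0.         0.         0.        ] [ 0.86420511  0.49281718 -0.05937643 -0.08219004]
```

View pics/top0.png

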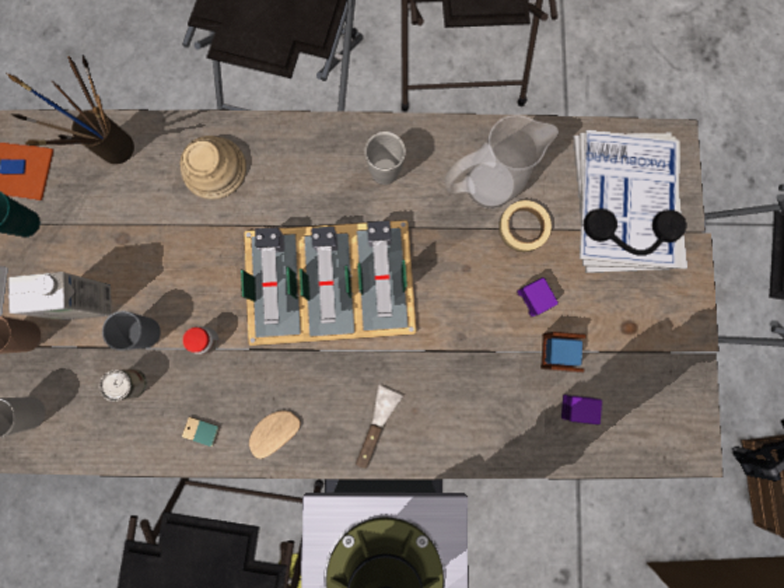

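View pics/side0.png

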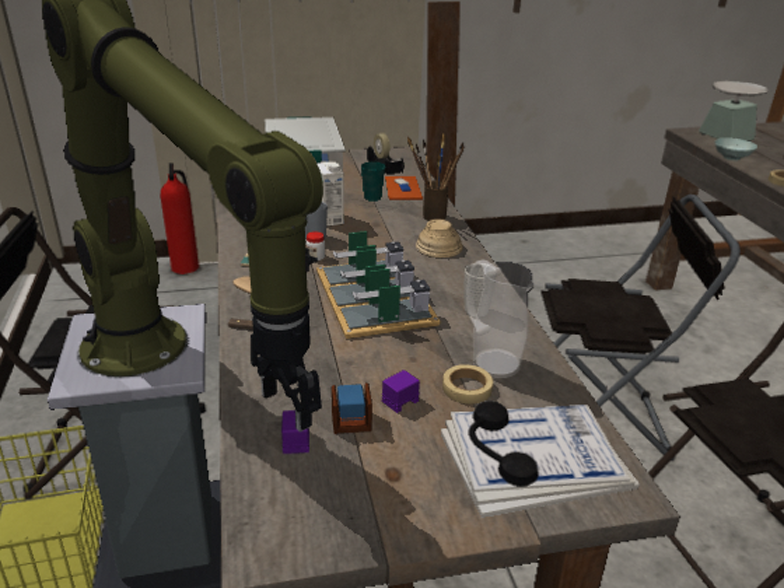

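The top view shows red bands at about (270,284), (326,283) and (382,278) in the 1.4x picture. The blue block in the dark rack is at (565,351). The purple look-alikes are at (538,296) and (582,410), the tape at (526,225), the cup at (385,157) or the dotted one at (118,384), and the red-lidded jar at (197,340). The blue-over-terracotta block in the rack is the one described.

```bash
python3 - <<'E'
from h import *
d=cam("top");im=d["img"].astype(int);hsv=cv2.cvtColor(d["img"],cv2.COLOR_RGB2HSV)
m=((hsv[:,:,1]>150)&((hsv[:,:,0]<8)|(hsv[:,:,0]>172))&(hsv[:,:,2]>90)).astype(np.uint8);m[:,:165]=0;m[:,310:]=0
n,l,s,c=cv2.connectedComponentsWithStats(m)
B=[c[i] for i in range(1,n) if s[i,4]>8];print(s[1:],np.round(B,1))
P=pix2z(d,B,0.076);print("bands",P.round(4))
c4=np.array([[246,231],[409,222],[414,332],[250,343]])/1.4
Q=pix2z(d,c4,0.016);print("board",Q.round(3),Q.mean(0).round(4))
f=(Q[0]+Q[1]-Q[2]-Q[3]);print("yaw board",np.degrees(np.arctan2(f[1],f[0])), np.degrees(np.arctan2(-(P[-1]-P[0])[0],0)) )
m=((hsv[:,:,0]>95)&(hsv[:,:,0]<115)&(hsv[:,:,1]>90)).astype(np.uint8);m[:230]=0;m[:,:370]=0;m[270:]=0
n,l,s,c=cv2.connectedComponentsWithStats(m);i=1+s[1:,4].argmax();print(s[i],c[i])
pts=np.argwhere(l==i)[:,::-1].astype(np.float32);r=cv2.minAreaRect(pts);W=pix2z(d,cv2.boxPoints(r),0.068);print("wt",W.round(3),W.mean(0).round(4))
E=cv2.resize(d["img"][200:300,350:450,::-1],None,fx=5,fy=5,interpolation=cv2.INTER_CUBIC);cv2.imwrite("pics/wt.png",E)
E
```

```text
[[268 197  10   3  25]
 [228 201  10   3  27]
 [187 202  11   3  26]] [[272.  197.8]
 [232.1 201.9]
 [191.6 202.7]]
bands [[0.5652 0.0117 0.076 ]
 [0.5535 0.1157 0.076 ]
 [0.5503 0.2211 0.076 ]]
board [[ 0.664  0.282  0.016]
 [ 0.686 -0.044  0.016]
 [ 0.466 -0.054  0.016]
 [ 0.442  0.266  0.016]] [0.5645 0.1126 0.016 ]
yaw board 3.4945678189677154 90.0
[390 242  26  19 446] [402.82959641 250.84080717]
wt [[ 0.452 -0.299  0.068]
 [ 0.452 -0.366  0.068]
 [ 0.405 -0.364  0.068]
 [ 0.405 -0.298  0.068]] [ 0.4288 -0.3319  0.068 ]
```

View pics/wt.png

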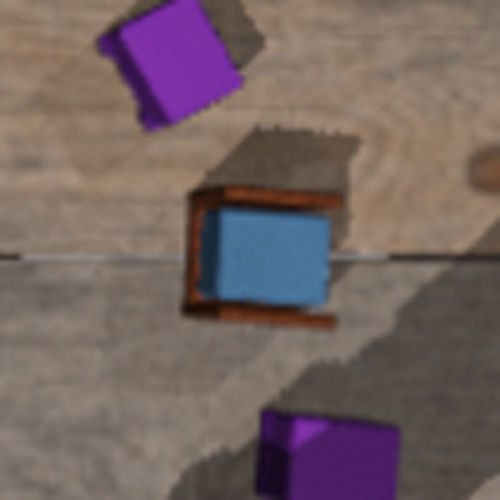

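The crop confirms it: the blue-topped block stands between the two brown walls, and the purple ones are look-alikes. Next I go above the board.

```bash
cat >> h.py <<'E'
def go(t,ydeg=None):
    o=bot.get_obs();M=quat(o["orientation"]).as_matrix();v=M.T@(np.array(t)-o["tool_pos"])*1e3
    cur=np.degrees(np.arctan2(M[1,1],M[0,1]));turn=0
    if ydeg is not None: turn=-((ydeg-cur+90)%180-90)
    print("shift mm",v.round(1),"turn",round(turn,1),"rows>=",round(np.linalg.norm(v)/41.7,1),"| pos",np.round(o["tool_pos"],4),"yang",round(cur,2),"tilt",np.degrees(np.arccos(-M[2,2])).round(2),"F",np.round(o["contact_force"],1),"t",round(float(o["time_s"]),2),"j7",round(float(o["joint_pos"][6]),2),"w",o["grip_width"],o["grasp_force"])
E
python3 - <<'E'
from h import *
go([.52,.115,.30],4)
E
```

```text
shift mm [ 515.8 -516.8  -68.8] turn -67.1 rows>= 17.6 | pos [ 0.294  -0.5792  0.2305] yang -63.08 tilt 0.08 F [ 0.1 -0.7  0.9] t 0.15 j7 -0.06 w 0.08535076050623681 0.0
```

Call:
{"method": "jog_arm", "body": {"commands": [[40,-40,-60,-6],[80,-80,-69,-12],[120,-120,-69,-18],[160,-160,-69,-24],[190,-190,-69,-30],[220,-220,-69,-36],[250,-250,-69,-42],[280,-280,-69,-48],[310,-310,-69,-54],[340,-340,-69,-60],[370,-370,-69,-66],[395,-395,-69,-67]], "claw": -1}}

```text
time_s: 1.15
tool_pos: [0.4438, -0.1195, 0.3]
orientation: [0.0, 0.681, 0.732, -0.0]
contact_force: [1.6, -1.1, 0.8]
grip_width: -0.0
grasp_force: 0.0
```

```bash
python3 - <<'E'
from h import *
go([.52,.115,.30],4)
E
```

```text
shift mm [ 2.283e+02  9.300e+01 -1.000e-01] turn 0.2 rows>= 5.9 | pos [ 0.4438 -0.1195  0.3   ] yang 4.17 tilt 0.04 F [ 1.6 -1.1  0.8] t 1.15 j7 0.33 w -4.374052808960303e-05 0.0
```

Call:
{"method": "jog_arm", "body": {"commands": [[35,14,0,0],[70,28,0,0],[105,42,0,0],[140,56,0,0],[175,70,0,0],[210,85,0,0],[228,93,0,0],[228,93,0,0],[228,93,0,0]]}}

```text
time_s: 1.9
tool_pos: [0.5207, 0.1134, 0.2995]
orientation: [-0.001, 0.681, 0.732, -0.0]
contact_force: [0.3, -0.9, 0.2]
grip_width: 0.0001
grasp_force: 0.0
```

```bash
python3 - <<'E'
from h import *
go([.55,.221,.15],4)
d=cam("wrist");save(d,"w1");print(proj(d,[[.55,.221,.076],[.5535,.1157,.076],[.565,.012,.076]])*1.4)
E
```

```text
shift mm [105.1  37.1 149.5] turn 0.1 rows>= 4.5 | pos [0.5207 0.1134 0.2995] yang 4.1 tilt 0.07 F [ 0.3 -0.9  0.2] t 1.9 j7 -0.25 w 0.0001107214598389163 0.0
[[434.870806   130.96155537]
 [426.30072037 255.92299152]
 [427.32602891 359.40563863]]
```

View pics/w1.png

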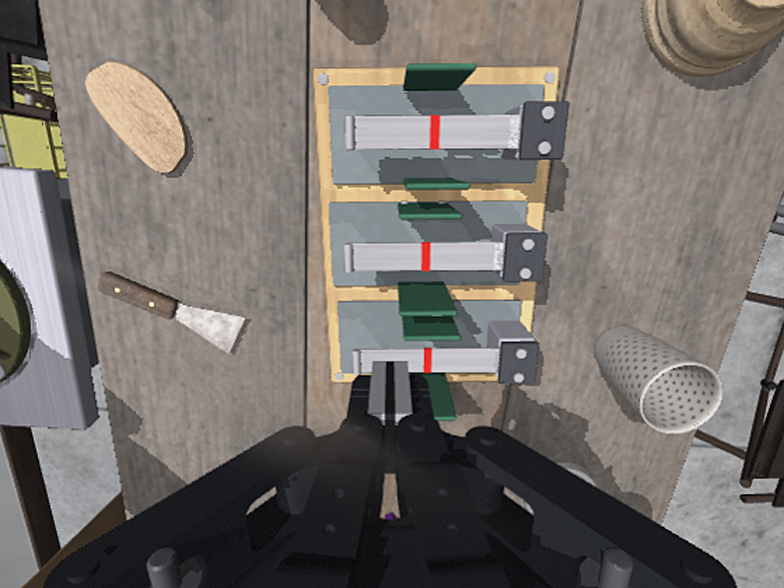

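The bands sit at (435,132), (426,257) and (428,360), within a pixel of prediction, and the leaves are parallel to the tool y axis. Next I go over the left band.

Call:
{"method": "jog_arm", "body": {"commands": [[30,10,10,0],[60,20,30,0],[90,32,50,0],[105,37,85,0],[105,37,120,0],[105,37,150,0],[105,37,180,0],[105,37,200,0],[105,37,214,0],[105,37,216,0],[105,37,216,0]]}}

```text
time_s: 2.87
tool_pos: [0.5509, 0.2181, 0.0837]
orientation: [0.0, 0.683, 0.73, -0.001]
contact_force: [0.3, 0.4, 0.3]
grip_width: 0.0002
grasp_force: 0.0
```

```bash
python3 - <<'E'
from h import *
go([.5503,.2211,.0705],4)
E
```

```text
shift mm [ 3.  -0.4 13.2] turn -0.2 rows>= 0.3 | pos [0.5509 0.2181 0.0837] yang 3.82 tilt 0.07 F [0.3 0.4 0.3] t 2.87 j7 -0.61 w 0.0002430985909879746 0.0
```

Call:
{"method": "jog_arm", "body": {"commands": [[2,0,3,0],[3,0,6,0],[3,0,8,0],[3,0,10,0],[3,0,11.5,0],[3,0,13,0],[3,0,13,0],[3,0,13,0]]}}

```text
time_s: 3.53
tool_pos: [0.5514, 0.2231, 0.0725]
orientation: [0.001, 0.682, 0.731, 0.001]
contact_force: [-1.0, -0.3, 7.6]
grip_width: -0.0002
grasp_force: 3.9
```

Call:
{"method": "jog_arm", "body": {"commands": [[0,0,1.3,0],[0,0,1.3,0],[0,0,1.3,0],[0,0,1.3,0]]}}

```text
time_s: 3.87
tool_pos: [0.5514, 0.2231, 0.0715]
orientation: [0.001, 0.682, 0.731, 0.001]
contact_force: [-1.6, -0.4, 8.9]
grip_width: 0.0001
grasp_force: 4.7
```

Call:
{"method": "jog_arm", "body": {"commands": [[0,0,0,0],[0,0,0,0],[0,0,0,0],[0,0,0,0]]}}

```text
time_s: 4.2
tool_pos: [0.5514, 0.2231, 0.0716]
orientation: [0.001, 0.682, 0.731, 0.001]
contact_force: [-2.0, -0.6, 9.8]
grip_width: -0.0002
grasp_force: 4.7
```

Call:
{"method": "jog_arm", "body": {"commands": [[0,0,0.3,0],[0,0,0.3,0],[0,0,-10,0],[0,0,-40,0],[0,0,-65,0],[-20,-1,-65,0],[-55,-3,-65,0],[-90,-5,-65,0],[-107,-5,-65,0],[-107,-5,-45,0],[-107,-5,-20,0],[-107,-5,-13,0]]}}

```text
time_s: 5.2
tool_pos: [0.5508, 0.1138, 0.0799]
orientation: [-0.001, 0.683, 0.73, -0.002]
contact_force: [-1.0, -0.2, -1.7]
grip_width: -0.0004
grasp_force: 0.0
```

```bash
python3 - <<'E'
from h import *
go([.5535,.1157,.0705],4)
E
```

```text
shift mm [1.7 2.9 9.4] turn -0.2 rows>= 0.2 | pos [0.5508 0.1138 0.0799] yang 3.84 tilt 0.28 F [-1.  -0.2 -1.7] t 5.2 j7 -0.41 w -0.00037284822365035556 0.0
```

Call:
{"method": "jog_arm", "body": {"commands": [[2,3,0,0],[2,3,4,0],[2,3,6,0],[2,3,8,0],[2,3,9.5,0],[2,3,11,0],[2,3,11,0],[2,3,11,0]]}}

```text
time_s: 5.87
tool_pos: [0.5565, 0.1184, 0.0725]
orientation: [0.0, 0.682, 0.731, 0.001]
contact_force: [0.6, 2.6, 2.6]
grip_width: 0.0005
grasp_force: 1.7
```

Call:
{"method": "jog_arm", "body": {"commands": [[0,0,1.5,0],[0,0,3,0],[0,0,4,0],[0,0,4,0],[0,0,4,0]]}}

```text
time_s: 6.28
tool_pos: [0.5568, 0.1184, 0.0687]
orientation: [0.001, 0.682, 0.731, 0.001]
contact_force: [1.3, 1.5, 6.5]
grip_width: 0.0
grasp_force: 3.3
```

Call:
{"method": "jog_arm", "body": {"commands": [[0,0,1.5,0],[0,0,3,0],[0,0,4,0],[0,0,4,0],[0,0,4,0]]}}

```text
time_s: 6.7
tool_pos: [0.5574, 0.1184, 0.0653]
orientation: [0.001, 0.682, 0.731, 0.002]
contact_force: [0.3, 1.2, 9.7]
grip_width: 0.0002
grasp_force: 4.8
```

Call:
{"method": "jog_arm", "body": {"commands": [[0,0,0.6,0],[0,0,0.6,0],[0,0,0.6,0],[0,0,0.6,0],[0,0,0.6,0],[0,0,0.6,0]]}}

```text
time_s: 7.2
tool_pos: [0.5574, 0.1184, 0.0649]
orientation: [0.001, 0.682, 0.731, 0.002]
contact_force: [0.0, 1.4, 10.1]
grip_width: -0.0
grasp_force: 5.0
```

Call:
{"method": "jog_arm", "body": {"commands": [[0,0,-20,0],[0,0,-45,0],[0,0,-72,0],[-20,-1,-72,0],[-55,3,-72,0],[-90,4,-72,0],[-106,4,-72,0],[-106,4,-45,0],[-106,4,-20,0],[-106,4,-18,0],[-106,4,-18,0]]}}

```text
time_s: 8.12
tool_pos: [0.5649, 0.0116, 0.0793]
orientation: [-0.002, 0.683, 0.731, -0.002]
contact_force: [-0.5, 1.2, 1.0]
grip_width: -0.0002
grasp_force: 0.0
```

```bash
python3 - <<'E'
from h import *
go([.5652,.0117,.0705],4)
E
```

```text
shift mm [0.  0.3 8.8] turn -0.1 rows>= 0.2 | pos [0.5649 0.0116 0.0793] yang 3.91 tilt 0.28 F [-0.5  1.2  1. ] t 8.12 j7 -0.21 w -0.00022667612725670678 0.0
```

Call:
{"method": "jog_arm", "body": {"commands": [[0,0,2,0],[0,0,4,0],[0,0,6,0],[0,0,8,0],[0,0,9,0],[0,0,9,0],[0,0,9,0]]}}

```text
time_s: 8.7
tool_pos: [0.5679, 0.0125, 0.0736]
orientation: [0.001, 0.682, 0.731, 0.001]
contact_force: [-1.6, 1.2, 6.5]
grip_width: 0.0001
grasp_force: 3.3
```

Call:
{"method": "jog_arm", "body": {"commands": [[0,0,1,0],[0,0,2.2,0],[0,0,2.2,0],[0,0,2.2,0],[0,0,2.2,0]]}}

```text
time_s: 9.12
tool_pos: [0.5681, 0.0125, 0.072]
orientation: [0.001, 0.682, 0.731, 0.001]
contact_force: [-2.5, -0.2, 9.6]
grip_width: 0.0002
grasp_force: 5.0
```

Call:
{"method": "jog_arm", "body": {"commands": [[0,0,0,0],[0,0,0,0],[0,0,0,0],[0,0,0,0],[0,0,0,0]]}}

```text
time_s: 9.53
tool_pos: [0.5681, 0.0126, 0.072]
orientation: [0.001, 0.682, 0.731, 0.001]
contact_force: [-2.9, -0.7, 10.1]
grip_width: 0.0001
grasp_force: 5.0
```

Middle leaf (z 0.065 at 10 N, against 0.072 for the others) is the tired one. Now I go to the rack.

Call:
{"method": "jog_arm", "body": {"commands": [[0,0,-10,0],[0,0,-40,0],[0,0,-80,0],[0,0,-120,0],[-30,-10,-150,7],[-60,-20,-170,14],[-90,-30,-190,21],[-125,-40,-208,28],[-160,-50,-208,35],[-195,-65,-208,42],[-230,-80,-208,49],[-265,-95,-208,56]], "claw": 1}}

```text
time_s: 10.53
tool_pos: [0.4896, -0.2602, 0.2787]
orientation: [0.001, 0.947, 0.322, 0.0]
contact_force: [0.1, -0.4, -0.8]
grip_width: 0.0851
grasp_force: 0.0
```

```bash
python3 - <<'E'
from h import *
go([.42,-.335,.28],-90)
E
```

```text
shift mm [-100.7   16.8   -1.3] turn 37.6 rows>= 2.4 | pos [ 0.4896 -0.2602  0.2787] yang -52.4 tilt 0.09 F [ 0.1 -0.4 -0.8] t 10.53 j7 -0.52 w 0.08513523630242661 0.0
```

Call:
{"method": "jog_arm", "body": {"commands": [[-30,5,0,7],[-60,10,0,14],[-85,15,0,21],[-101,17,0,28],[-101,17,0,35],[-101,17,0,38],[-101,17,0,38],[-101,17,0,38]]}}

```text
time_s: 11.2
tool_pos: [0.4212, -0.334, 0.2782]
orientation: [0.0, 1.0, 0.0, 0.0]
contact_force: [0.6, -0.5, -0.8]
grip_width: 0.0853
grasp_force: 0.0
```

```bash
python3 - <<'E'
from h import *
go([.4288,-.335,.15],-90)
d=cam("wrist");save(d,"w2");print(proj(d,[[.4288,-.335,.068]])*1.4)
hsv=cv2.cvtColor(d["img"],cv2.COLOR_RGB2HSV)
m=((hsv[:,:,0]>95)&(hsv[:,:,0]<115)&(hsv[:,:,1]>90)).astype(np.uint8)
n,l,s,c=cv2.connectedComponentsWithStats(m);i=1+s[1:,4].argmax();print(s[i],c[i]*1.4)
pts=np.argwhere(l==i)[:,::-1].astype(np.float32);r=cv2.minAreaRect(pts);b=cv2.boxPoints(r);W=pix2z(d,b,0.068);print((b*1.4).round(),"wt",W.round(4),W.mean(0).round(4))
e=np.linalg.norm(np.roll(W,-1,0)-W,axis=1);print(e.round(4),[np.degrees(np.arctan2(*(W[(k+1)%4]-W[k])[1::-1])).round(1) for k in range(4)])
E
```

```text
shift mm [  7.5   1.  128.2] turn 0.0 rows>= 3.1 | pos [ 0.4212 -0.334   0.2782] yang -89.96 tilt 0.03 F [ 0.6 -0.5 -0.8] t 11.2 j7 -0.97 w 0.08534890821656069 0.0
[[390.71188996 249.85841578]]
[ 257  154   50   45 1962] [393.19092762 246.46279307]
[[357. 273.]
 [361. 215.]
 [430. 220.]
 [425. 278.]] wt [[ 0.4082 -0.305   0.068 ]
 [ 0.4589 -0.3101  0.068 ]
 [ 0.4544 -0.3681  0.068 ]
 [ 0.4033 -0.3656  0.068 ]] [ 0.4312 -0.3372  0.068 ]
[0.0509 0.0581 0.0511 0.0608] [np.float64(-5.8), np.float64(-94.5), np.float64(177.2), np.float64(85.3)]
```

View pics/w2.png

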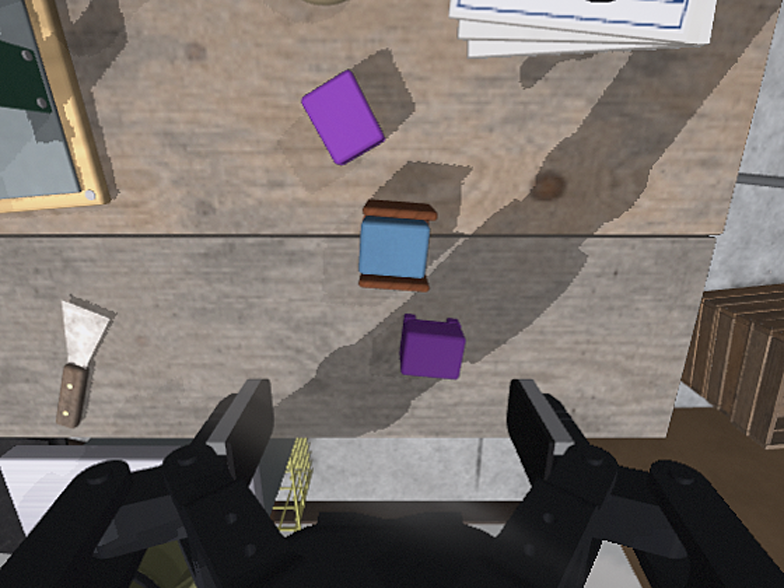

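The weight's top is centred at (393,246), about world (0.431, -0.337), and turned about -4.5°. Its size (51 x 60 mm) matches, and the fingers open across its y faces.

Call:
{"method": "jog_arm", "body": {"commands": [[5,1,40,2],[10,3,80,4.6],[10,3,120,4.6],[10,3,150,4.6],[10,3,175,4.6],[10,3,175,4.6],[10,3,175,4.6]]}}

```text
time_s: 11.83
tool_pos: [0.4306, -0.3364, 0.1022]
orientation: [-0.001, 0.999, -0.04, -0.001]
contact_force: [0.3, -1.1, 0.5]
grip_width: 0.0852
grasp_force: 0.0
```

```bash
python3 - <<'E'
from h import *
go([.431,-.337,.024],-94.6)
d=cam("wrist");save(d,"w3",1)
E
```

```text
shift mm [ 0.6  0.7 78.2] turn 0.0 rows>= 1.9 | pos [ 0.4306 -0.3364  0.1022] yang -94.59 tilt 0.15 F [ 0.3 -1.1  0.5] t 11.83 j7 -1.11 w 0.08515782163486431 0.0
```

View pics/w3.png

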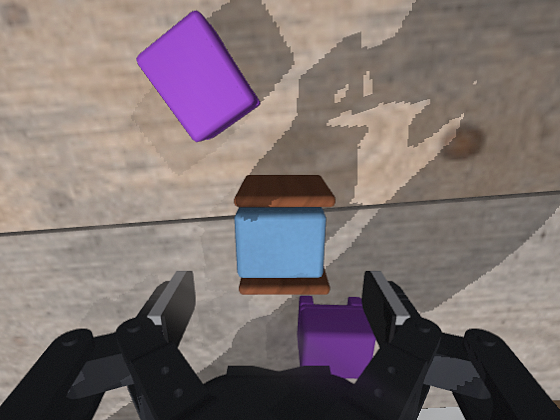

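Fingers straddle the blue block symmetrically (block centre at (281,243), fingers at 193 and 365). I go down and grip.

Call:
{"method": "jog_arm", "body": {"commands": [[0,0,30,0],[0,0,55,0],[0,0,72,0],[0,0,76,0],[0,0,76,0],[0,0,76,0]]}}

```text
time_s: 12.38
tool_pos: [0.4326, -0.3383, 0.0292]
orientation: [0.001, 0.999, -0.041, 0.001]
contact_force: [0.6, -0.4, 0.7]
grip_width: 0.0851
grasp_force: 0.0
```

Call:
{"method": "jog_arm", "body": {"commands": [[0,0,0,0],[0,0,0,0],[0,0,0,0],[0,0,0,0],[0,0,0,0],[0,0,0,0]], "claw": -1}}

```text
time_s: 12.88
tool_pos: [0.4323, -0.338, 0.0289]
orientation: [0.001, 0.999, -0.041, 0.001]
contact_force: [-0.5, 0.9, 5.6]
grip_width: 0.0595
grasp_force: 66.6
```

Call:
{"method": "jog_arm", "body": {"commands": [[0,0,-5,0],[0,0,-15,0],[0,0,-35,0],[0,0,-65,0],[0,0,-90,0],[0,0,-90,0],[0,0,-90,0]]}}

```text
time_s: 13.47
tool_pos: [0.4316, -0.3378, 0.1183]
orientation: [0.001, 0.999, -0.041, 0.001]
contact_force: [-1.1, 0.9, -4.3]
grip_width: 0.0591
grasp_force: 66.8
```

```bash
python3 - <<'E'
from h import *
go([.48,-.175,.115],-86)
E
```

```text
shift mm [  34.9 -166.2    3. ] turn -8.7 rows>= 4.1 | pos [ 0.4316 -0.3378  0.1183] yang -94.69 tilt 0.18 F [-1.1  0.9 -4.3] t 13.47 j7 -1.11 w 0.059146355825893546 66.75375580787659
```

Call:
{"method": "jog_arm", "body": {"commands": [[8,-35,0,-4],[17,-75,0,-8.7],[26,-115,0,-8.7],[33,-150,0,-8.7],[35,-166,0,-8.7],[35,-166,30,-8.7],[35,-166,60,-8.7],[35,-166,85,-8.7],[35,-166,97,-8.7],[35,-166,101,-8.7],[35,-166,103,-8.7],[35,-166,103,-8.7]]}}

```text
time_s: 14.47
tool_pos: [0.476, -0.1731, 0.0145]
orientation: [-0.001, 0.999, 0.035, -0.004]
contact_force: [-10.2, 3.7, 13.7]
grip_width: 0.0597
grasp_force: 70.2
```

Call:
{"method": "jog_arm", "body": {"commands": [[0,0,-0.5,0],[0,0,-0.5,0],[0,0,-0.5,0],[0,0,-0.5,0],[0,0,-0.5,0],[0,0,-0.5,0],[0,0,-0.5,0]], "claw": 1}}

```text
time_s: 15.05
tool_pos: [0.4795, -0.1746, 0.0144]
orientation: [0.0, 0.999, 0.035, 0.0]
contact_force: [-0.2, -1.3, 0.2]
grip_width: 0.0852
grasp_force: 0.0
```

Call:
{"method": "jog_arm", "body": {"commands": [[0,0,-15,0],[0,0,-50,0],[0,0,-90,0],[0,0,-130,0],[0,0,-130,-7],[0,0,-130,-14],[0,0,-130,-21],[0,0,-130,-28],[0,0,-130,-35],[0,0,-130,-42],[0,0,-130,-49],[0,0,-130,-56]]}}

```text
time_s: 16.05
tool_pos: [0.4794, -0.1746, 0.1443]
orientation: [0.0, 0.864, 0.503, -0.0]
contact_force: [-1.1, 0.9, -0.8]
grip_width: 0.0854
grasp_force: 0.0
```

Call:
{"method": "jog_arm", "body": {"commands": [[0,0,0,-7],[0,0,0,-14],[0,0,0,-21],[0,0,0,-28],[0,0,0,-34],[0,0,0,-34],[0,0,0,-34]]}}

```text
time_s: 16.63
tool_pos: [0.4794, -0.1746, 0.1444]
orientation: [0.0, 0.683, 0.73, -0.0]
contact_force: [0.3, -0.2, 1.1]
grip_width: 0.0853
grasp_force: 0.0
```

```bash
python3 - <<'E'
from h import *
d=cam("wrist");save(d,"w4");print(proj(d,[[.478,-.174,.054]])*1.4)
hsv=cv2.cvtColor(d["img"],cv2.COLOR_RGB2HSV)
m=((hsv[:,:,0]>95)&(hsv[:,:,0]<115)&(hsv[:,:,1]>90)).astype(np.uint8)
n,l,s,c=cv2.connectedComponentsWithStats(m);i=1+s[1:,4].argmax();print(s[i],c[i]*1.4)
pts=np.argwhere(l==i)[:,::-1].astype(np.float32);r=cv2.minAreaRect(pts);b=cv2.boxPoints(r);W=pix2z(d,b,0.054);print((b*1.4).round(),"wt",W.round(4),W.mean(0).round(4))
e=np.linalg.norm(np.roll(W,-1,0)-W,axis=1);print(e.round(4),[np.degrees(np.arctan2(*(W[(k+1)%4]-W[k])[1::-1])).round(1) for k in range(4)])
go([*W.mean(0)[:2],.1],4)
E
```

```text
[[387.5681763  303.77188734]]
[ 243  174   57   73 3994] [379.79504256 293.71817727]
[[340. 244.]
 [419. 244.]
 [419. 344.]
 [340. 344.]] wt [[ 0.4486 -0.1395  0.054 ]
 [ 0.4933 -0.1364  0.054 ]
 [ 0.499  -0.1994  0.054 ]
 [ 0.4504 -0.2027  0.054 ]] [ 0.4728 -0.1695  0.054 ]
[0.0448 0.0632 0.0487 0.0632] [np.float64(3.9), np.float64(-84.8), np.float64(-176.1), np.float64(91.7)]
shift mm [ 5.6 -6.2 44.4] turn -0.2 rows>= 1.1 | pos [ 0.4794 -0.1746  0.1444] yang 3.85 tilt 0.01 F [-0.3  0.1  0.4] t 16.68 j7 0.29 w 0.08528658503069014 0.0
```

View pics/w4.png

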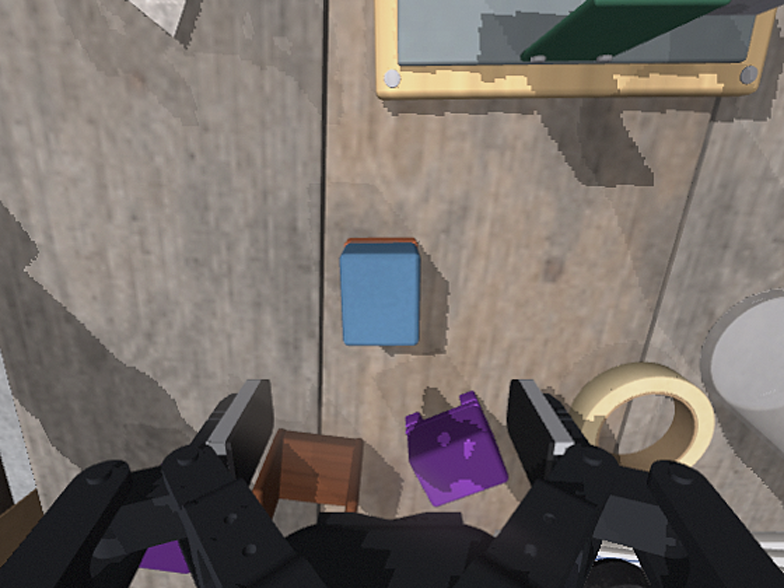

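The weight stands upright at (380,298), top about (0.473, -0.1715), with its x axis along the closing line. I go down on its x faces.

Call:
{"method": "jog_arm", "body": {"commands": [[3,-6,30,0],[3.5,-6.5,60,0],[3.5,-6.5,90,0],[3.5,-6.5,112,0],[3.5,-6.5,121,0],[3.5,-6.5,122,0],[3.5,-6.5,122,0]]}}

```text
time_s: 17.27
tool_pos: [0.4731, -0.1715, 0.0227]
orientation: [-0.0, 0.682, 0.731, 0.0]
contact_force: [-0.1, -0.4, -0.1]
grip_width: 0.0857
grasp_force: 0.0
```

Call:
{"method": "jog_arm", "body": {"commands": [[0,0,0,0],[0,0,0,0],[0,0,0,0],[0,0,0,0],[0,0,0,0],[0,0,0,0],[0,0,0,0]], "claw": -1}}

```text
time_s: 17.85
tool_pos: [0.4737, -0.1721, 0.0239]
orientation: [0.001, 0.682, 0.731, 0.0]
contact_force: [-0.9, 0.7, 6.8]
grip_width: 0.0471
grasp_force: 63.3
```

```bash
python3 - <<'E'
from h import *
go([.5535,.1157,.19],4)
E
```

```text
shift mm [ 281.3  100.  -166.4] turn -0.0 rows>= 8.2 | pos [ 0.4737 -0.1721  0.0239] yang 4.0 tilt 0.13 F [-0.9  0.7  6.8] t 17.85 j7 0.2 w 0.047062678296967926 63.34665656089783
```

Call:
{"method": "jog_arm", "body": {"commands": [[0,0,-8,0],[0,0,-30,0],[0,0,-65,0],[0,0,-100,0],[0,0,-140,0],[20,7,-166,0],[55,20,-166,0],[90,32,-166,0],[125,44,-166,0],[160,57,-166,0],[195,69,-166,0],[225,80,-166,0]]}}

```text
time_s: 18.85
tool_pos: [0.5361, 0.0613, 0.1883]
orientation: [-0.0, 0.681, 0.732, -0.0]
contact_force: [1.0, 0.0, -5.2]
grip_width: 0.0468
grasp_force: 63.4
```

Call:
{"method": "jog_arm", "body": {"commands": [[25,9,0,0],[45,16,0,0],[56,20,0,0],[56,20,0,0],[56,20,0,0],[56,20,0,0]]}}

```text
time_s: 19.35
tool_pos: [0.5523, 0.1142, 0.1879]
orientation: [0.0, 0.682, 0.731, -0.001]
contact_force: [0.9, 1.1, -3.8]
grip_width: 0.0467
grasp_force: 63.3
```

```bash
python3 - <<'E'
from h import *
go([.5535,.1157,.095],4)
d=cam("wrist");save(d,"w5")
b=proj(d,[[.5535,.1157,.076]])*1.4;print(b)
hsv=cv2.cvtColor(d["img"],cv2.COLOR_RGB2HSV)
m=((hsv[:,:,0]>95)&(hsv[:,:,0]<115)&(hsv[:,:,1]>90)).astype(np.uint8)
n,l,s,c=cv2.connectedComponentsWithStats(m);i=1+s[1:,4].argmax();print(s[i]*1.4,c[i]*1.4)
z=bot.get_obs()["tool_pos"][2]+.0305
x,y,w,h=s[i,:4];print(z,pix2z(d,[[x,y],[x+w,y],[x+w,y+h],[x,y+h]],z).round(4).tolist())
E
```

```text
shift mm [ 1.5  1.4 92.9] turn -0.0 rows>= 2.2 | pos [0.5523 0.1142 0.1879] yang 3.95 tilt 0.11 F [ 0.9  1.1 -3.8] t 19.35 j7 -0.35 w 0.04674705568856522 63.2820188999176
[[392.06579551 291.55516693]]
[  313.6   312.2   152.6   189.  18776.8] [389.54196242 405.2763048 ]
0.2184788350006069 [[0.5273, 0.1534, 0.2185], [0.5715, 0.1565, 0.2185], [0.5806, 0.0872, 0.2185], [0.528, 0.0835, 0.2185]]
```

View pics/w5.png

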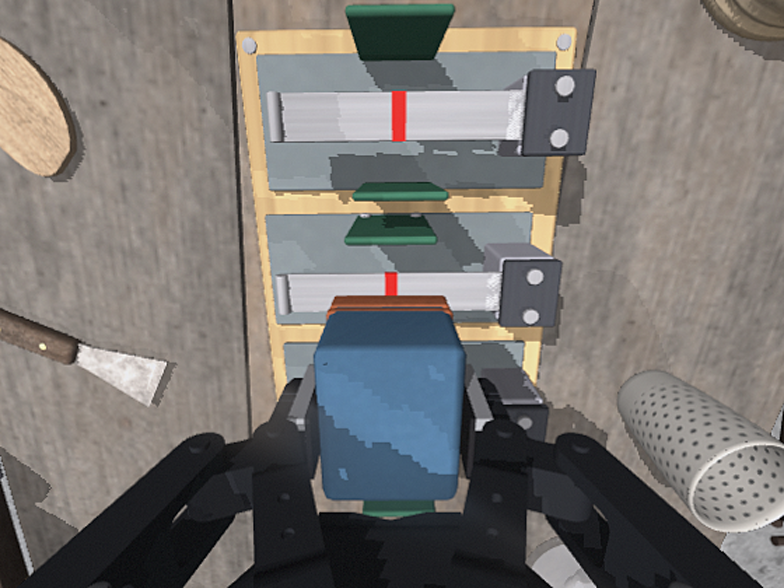

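The tired middle leaf's band is at col 391 (predicted 392). The weight's top face spans rows 347–498 and cols 314–465.

```bash
python3 - <<'E'
from h import *
d=cam("wrist");o=bot.get_obs();t=np.array(o["tool_pos"]);M=quat(o["orientation"]).as_matrix()
for n,p in dict(far=(390,347),near=(390,498),L=(316,347),Rr=(464,347),Ln=(323,495),Rn=(459,495)).items():
    print(n,((pix2z(d,[[p[0]/1.4,p[1]/1.4]],t[2]+.0305)[0]-t)@M*1e3).round(1))
go([.5535,.1157,.095],4)
E
```

```text
far [ 29.7  -0.2 -30.5]
near [-27.5  -0.2 -30.5]
L [ 29.7 -22.4 -30.5]
Rr [ 29.7  21.9 -30.6]
Ln [-26.3 -23.2 -30.4]
Rn [-26.2  23.5 -30.5]
shift mm [ 1.9  1.1 93.1] turn -0.1 rows>= 2.2 | pos [0.5526 0.1139 0.1881] yang 3.88 tilt 0.08 F [ 0.7 -0.5 -4.9] t 19.45 j7 -0.35 w 0.047062165157775386 63.28258395195007
```

Call:
{"method": "jog_arm", "body": {"commands": [[1,1,25,0],[1,1,50,0],[1,1,70,0],[1,1,82,0],[1,1,90,0],[1,1,93,0],[1,1,93,0],[1,1,93,0]]}}

```text
time_s: 20.12
tool_pos: [0.5546, 0.1169, 0.0964]
orientation: [0.001, 0.682, 0.731, 0.001]
contact_force: [-0.2, 0.6, -4.0]
grip_width: 0.0472
grasp_force: 63.3
```

```bash
python3 - <<'E'
from h import *
go([.5535,.1147,.083],4)
E
```

```text
shift mm [-2.2 -1.2 13.4] turn 0.0 rows>= 0.3 | pos [0.5546 0.1169 0.0964] yang 4.01 tilt 0.1 F [-0.2  0.6 -4. ] t 20.12 j7 -0.41 w 0.04724879818508529 63.25759291648865
```

Call:
{"method": "jog_arm", "body": {"commands": [[-1,-1,2,0],[-2,-1,4,0],[-2,-1,6,0],[-2,-1,8,0],[-2,-1,10,0],[-2,-1,11.5,0],[-2,-1,13,0],[-2,-1,13,0],[-2,-1,13,0]]}}

```text
time_s: 20.87
tool_pos: [0.5534, 0.1146, 0.083]
orientation: [0.0, 0.682, 0.731, 0.0]
contact_force: [-1.2, -1.5, 3.2]
grip_width: 0.0473
grasp_force: 64.3
```

Call:
{"method": "jog_arm", "body": {"commands": [[0,0,-1,0],[0,0,-1,0],[0,0,-1,0]]}}

```text
time_s: 21.12
tool_pos: [0.5533, 0.1146, 0.0836]
orientation: [0.0, 0.682, 0.731, 0.0]
contact_force: [0.2, -1.7, 2.2]
grip_width: 0.0472
grasp_force: 64.3
```

Call:
{"method": "jog_arm", "body": {"commands": [[0,0,0,0],[0,0,0,0],[0,0,0,0],[0,0,0,0],[0,0,0,0],[0,0,0,0]], "claw": 0.7}}

```text
time_s: 21.62
tool_pos: [0.5528, 0.1149, 0.0833]
orientation: [-0.0, 0.682, 0.732, 0.0]
contact_force: [0.3, 0.0, 0.4]
grip_width: 0.0724
grasp_force: 0.0
```

Call:
{"method": "jog_arm", "body": {"commands": [[0,0,-6,0],[0,0,-20,0],[0,0,-45,0],[0,0,-80,0],[0,0,-120,0],[-35,0,-140,0],[-70,0,-140,0],[-70,0,-140,0],[-70,0,-140,0]]}}

```text
time_s: 22.37
tool_pos: [0.5585, 0.0419, 0.2249]
orientation: [0.001, 0.684, 0.73, 0.0]
contact_force: [-0.5, 0.7, 1.1]
grip_width: 0.0727
grasp_force: 0.0
```

```bash
python3 - <<'E'
from h import *
go([.5535,.1147,.2],4)
d=cam("wrist");save(d,"w6");print(proj(d,[[.5535,.1157,.069],[.5515,.1157,.108]])*1.4)
E
```

```text
shift mm [73.  -0.3 24.8] turn -0.3 rows>= 1.8 | pos [0.5585 0.0419 0.2249] yang 3.71 tilt 0.13 F [-0.5  0.7  1.1] t 22.37 j7 -0.19 w 0.0726612021776318 0.0
[[389.26221424 172.47972347]
 [386.02917341 174.30497719]]
```

View pics/w6.png

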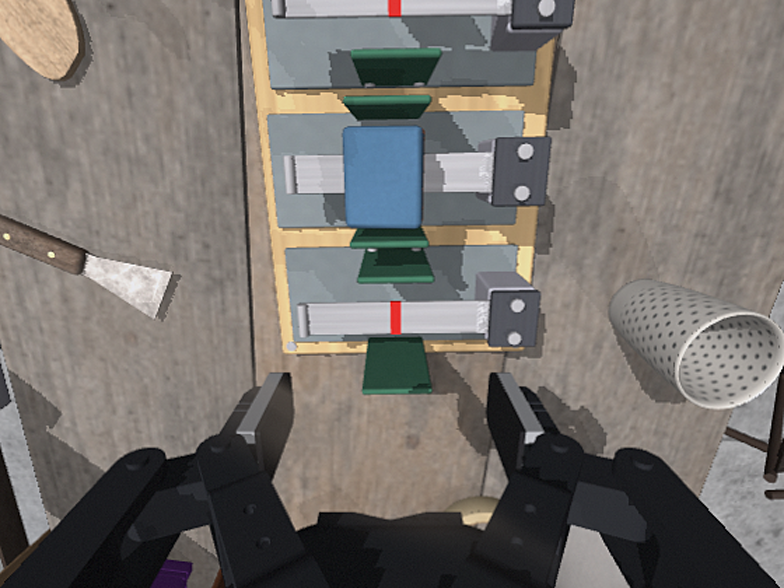

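The weight sits astride the middle leaf with its top centred at (383,176), as expected for a tilted, centred weight. I hand it in.

```bash
python3 - <<'E'
from rig import bot
print(bot.finish_job())
E
```

```text
the job is handed in; nothing more can be done
None
```

The job is handed in, but the hand-in call gave no verdict: the middle leaf is the tired one, and at my last look the weight was standing astride it, let go and centred on its red band.

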